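# Stand a ball stud upright in its support ring

## Task

Take the steel ball stud that leans in the wooden rest block by its shank and stand it upright, ball down, in the wide steel support ring on the bench. Keep hold of it until the ball is sitting in the ring, then let go so that it stays upright. Leave the small pale ring and the loose nut where they are.

Things in the scene. Friction and masses are not known exactly. Their poses are not given: they have to be found in the camera images.
- stud_shank (a point): Bare steel ball stud, 0.3 kg, 108 mm long: a 40 mm ball at the bottom, a light round 16 mm tube shank above, threaded near the top. Point on the shank's axis at the place to grip, 22 mm below its top end, 66 mm above the ball's centre, 86 mm above the ball's foot. z runs along the shank from ball to top end. At the start it leans 28 degrees from vertical in the rest block.
- stud_ball (a point): Centre of the stud's 40 mm ball; z along the shank as for stud_shank. The spin about the shank's axis does not matter.
- support_ring: Wide dark steel ring lying loose and flat on the bench, 58 mm outside, 30 mm bore, 18 mm high, 0.25 kg: the largest ring. Origin: centre of its underside, z up. The ball does not pass through: seated in the bore, its centre stands 31 mm (stud_shank 97 mm) above the ring's underside. Press the ball in with 5 to 10 N: the ring slides to centre. Friction keeps the angle at letting go.
- rest_block: Wooden block fixed to the bench, 90 x 84 x 24 mm (x, y, z), a 32 mm bore in the middle, a bail of 5 mm wire (60 mm wide along y, 69 mm high) 28 mm to the -x side of the bore. The ball sits on the bore, its centre 36 mm up; the shank leans to -x on the wire, which touches it 40 mm above the ball's centre: lift straight up, as the ball would catch on the wire along the shank. Origin: centre of the underside.
- spacer_ring: Small pale spacer ring, 38 mm outside, 12 mm high, loose on the bench; not the one to use. Origin: centre of its underside.
- nut: Hexagonal steel nut lying flat, 25 mm across, 11 mm high, loose on the bench; not to be used. Origin: centre of its underside.
Not all that is in view belongs to the job. Several things have the shape of the support_ring; the one meant has the colours described above. There is more than one size of the part that bears stud_shank; the job needs the smaller.

How it is judged:
By the outcome, as a careful person would: the job done as asked, in the order asked, and still so for the second after the job is handed in, with the robot touching nothing.
It also fails if it takes over 34 s, if anything falls off the work surface, if the arm or the gripper's body presses on something with over 40 N, if the wrist force passes 120 N, or if a joint passes its speed limit or range.

## Robot

A 7-joint arm with a two-finger parallel gripper is mounted at the origin on a cart in front of the work surface, level with it; the furniture and walls round the work are solid. World frame = base frame: x ahead of the robot, y to its left, z up, the work surface at z = 0. Lengths are in m, angles in rad, forces in N, time in s.
With the tool pointing down it reaches from about 0.4 to 0.875 m from the base axis. Payload 19.3 kg.
Tool frame: the origin (TCP) lies midway between the tips of the shut fingers; the grasp point (between the pads) lies bot.grip_point_offset behind it (bot.grip_point_offset is the distance from the TCP to the grasp point, in m); z points along the fingers, y is the direction in which the jaws open and shut (so a half turn about z gives the same grasp; the last joint's range is limited). The gripper opens to 85 mm and grips with 20 to 120 N. Pads are 22 mm wide; open, the fingers measure 114 mm over their backs; the gripper's body (76 mm by 85 mm) begins 54 mm behind the grasp point. The pads swing forward as they close: fully open they stand 13 mm farther back than shut.
Start: joints at [1.106, 0.521, -0.036, 1.599, 0.021, 1.021, -0.113], TCP at [0.24, -0.577, 0.208] pointing down, gripper open.
Joint ranges: [-2.91, 2.91], [-0.3, 2.13], [-1.5, 1.42], [0.17, 2.43], [-1.26, 4.41], [0.16, 1.93], [-2.52, 2.52]. Speed limits (rad/s): [1.89, 1.89, 2.39, 2.39, 3.01, 3.01, 3.01].

## Interface

Orientations are given as [roll, pitch, yaw] about the fixed x, y, z axes, in that order (R = Rz(yaw) Ry(pitch) Rx(roll)).
In Python, from workcell import bot gives the robot as it stands.
- The arm moves only by the tool servo_tool, never from a script. Its argument "rows" is a list that holds one entry, the list of rows, each a list of 6 numbers: the shift along the tool's x, y, z in cm, then the turn, a rotation vector about the tool's x, y, z in degrees. A call has 1 to 5 rows; each row shifts and turns the commanded pose from where the row before left it, along the tool's axes as they then stand; what a row does not reach is not made up. A row lasts 1/8 s, in which the tool goes at most 62.5 mm and 10.7 degrees, less where a joint would pass 70% of its speed; a pose out of reach is approached as far as the arm can. A call is refused whole if a number of a shift passes 6.25 or a number of a turn 10.7, either way. A call with a gripper value outside its range is refused whole. "grip" is the opening, from -1 (shut) to 1 (fully open), so that 0 is half open, set as the call begins (left out, the last holds). The fingers move at their own pace and stop on an object; "squeeze" is the grip in N (left out, the last holds). Time passes only in rows, so rows that do not move let the fingers close. It gives the time, the measured TCP pose, the force and the opening at its end, in the units of the state.
- bot.observe(): the state, without advancing time (a new reading comes with each control period).
- bot.grab_frame(name): name is "side" or "top"; returns a dict with "image" (480x640x3 uint8, red, green, blue), "K" (3x3 intrinsics, pixels), "R" (3x3) and "t" (3): a world point X has camera coordinates R X + t. Camera axes: x right, y down, z forward; pixel columns grow to the right and rows downward; lengths in m; the calibration is good to about 2 mm. A picture is of the moment at which its call begins. There is no depth.
- bot.job_done(): hands the job in, once; it reports no verdict.
The state is a dict: "clock": time; "qpos": joint angles; "qd": joint speeds; "joint_efforts": joint torques, N m; "position": TCP position; "tool_rot": TCP orientation; "force": force on the tool from outside, world axes, zero at the start; "moment": the same for the moment, N m; "grip_width": finger opening in m.
Only numpy, scipy, OpenCV 4.12 (cv2) and the standard library are available. Lean on these libraries where they do the work, as an engineer would, in place of code of your own. Each camera call takes 0.05 s, during which the arm holds its last target.

## Working session

There is one attempt and no reset: what is moved stays moved. The work goes in short steps, Python scripts to look and compute and a tool call to move; the robot and the scene stay as the last step left them, time stands still between calls to the robot, and variables do not carry over. Pictures are saved under pics/ and viewed, and the job is handed in when it is done.

Besides the shell and the picture viewer there is one more tool, called after "Call:" as name(argument=value, ...) on one line, values as JSON. servo_tool: Moves the arm, as the interface text tells. Its arguments: {"type":"object","properties":{"rows":{"type":"array"},"grip":{"type":"number"},"squeeze":{"type":"number"}},"required":["rows"]}

```bash
ls; mkdir -p pics
python3 - <<'E'
from workcell import bot
import cv2,numpy as np,pickle
print(bot.observe(), bot.grip_point_offset)
d={}
for n in("side","top"):
    f=bot.grab_frame(n);d[n]=f
    cv2.imwrite(f"pics/{n}0.png",f["image"][:,:,::-1]); print(n,f["K"],f["R"],f["t"])
pickle.dump(d,open("f0.pkl","wb"))
E
```

```text
pics
{'clock': 0.0, 'qpos': array([ 1.10581028,  0.52201902, -0.03629639,  1.6000016 ,  0.02114904,
        1.0211215 , -0.11282859]), 'qd': array([-4.68533093e-04, -4.17486197e-05, -1.92170401e-03,  1.50498750e-03,
       -7.27917894e-04, -5.31234274e-04,  6.01371800e-04]), 'joint_efforts': array([-7.36661023e-04, -9.27115417e+01,  1.97961934e+00, -3.69932735e+01,
        1.78213004e-02,  8.18520872e-03, -5.41916472e-05]), 'position': array([ 0.24019825, -0.57659633,  0.20702527]), 'tool_rot': array([-3.14042745e+00,  5.64450829e-05,  3.94693862e-01]), 'force': array([ 0.12881794, -0.18252374,  0.14769507]), 'moment': array([-0.03614222, -0.00167393,  0.00972634]), 'grip_width': 0.08535995986971127} 0.0187
side [[494.63834659   0.         319.04227325]
 [  0.         494.63834659 243.67150981]
 [  0.           0.           1.        ]] [[-0.94153391 -0.33598693 -0.02503347]
 [-0.15588645  0.50029776 -0.85170509]
 [ 0.29868597 -0.79800685 -0.52342312]] [0.44010511 0.2799686  0.50987357]
top [[477.12302341   0.         321.42034087]
 [  0.         477.12302341 238.30903709]
 [  0.           0.           1.        ]] [[ 0.00597486 -0.99967622 -0.02473366]
 [-0.99229254 -0.00286562 -0.12388422]
 [ 0.12377323  0.02528322 -0.99198838]] [-0.25536941  0.57661981  0.932763  ]
```

View pics/side0.png

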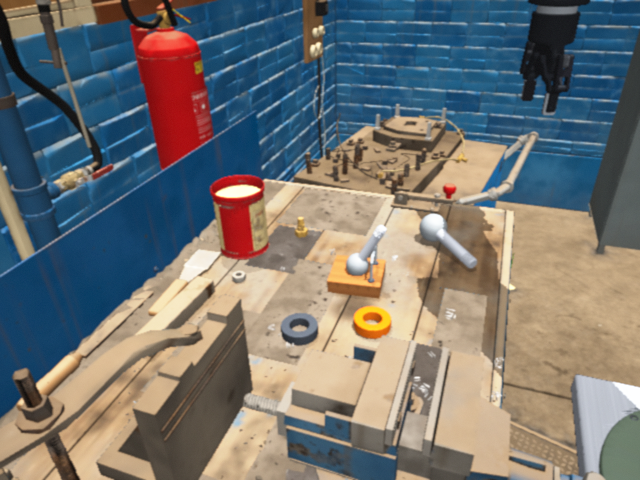

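View pics/top0.png

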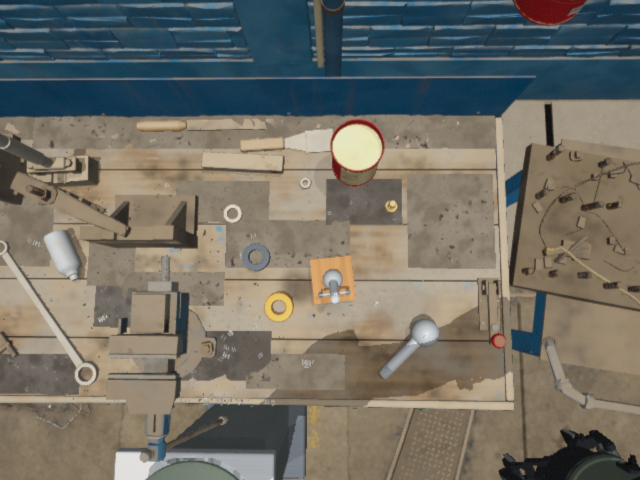

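```bash
cat > h.py <<'E'
import numpy as np,cv2,pickle
def ray(f,u,v):
    d=f["R"].T@np.linalg.inv(f["K"])@np.array([u,v,1.]); c=-f["R"].T@f["t"]; return c,d
def onz(f,u,v,z):
    c,d=ray(f,u,v); return c+d*(z-c[2])/d[2]
def proj(f,X):
    p=f["K"]@(f["R"]@np.asarray(X,float)+f["t"]); return p[:2]/p[2]
def tri(fa,a,fb,b):
    A=[];B=[]
    c1,d1=ray(fa,*a);c2,d2=ray(fb,*b)
    d1/=np.linalg.norm(d1);d2/=np.linalg.norm(d2)
    s=np.linalg.lstsq(np.c_[d1,-d2],c2-c1,rcond=None)[0]
    p,q=c1+s[0]*d1,c2+s[1]*d2
    return (p+q)/2,np.linalg.norm(p-q)
def crop(f,u0,v0,w,h,k,name):
    im=f["image"][v0:v0+h,u0:u0+w,::-1]
    im=cv2.resize(im,None,fx=k,fy=k,interpolation=cv2.INTER_CUBIC)
    for i in range(0,w,10): cv2.putText(im,str(u0+i),(i*k,8),0,.3,(0,255,0),1); cv2.line(im,(i*k,0),(i*k,im.shape[0]),(0,255,0) ,1) if i%20==0 else 0
    for i in range(0,h,10): cv2.putText(im,str(v0+i),(0,i*k+4),0,.3,(0,255,0),1); cv2.line(im,(0,i*k),(im.shape[1],i*k),(0,255,0),1) if i%20==0 else 0
    cv2.imwrite("pics/"+name,im)
E
python3 - <<'E'
from h import *
d=pickle.load(open("f0.pkl","rb"))
crop(d["top"],230,230,140,100,5,"ct.png")
crop(d["side"],270,215,140,130,4,"cs.png")
E
```

```text
(no output)
```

View pics/ct.png

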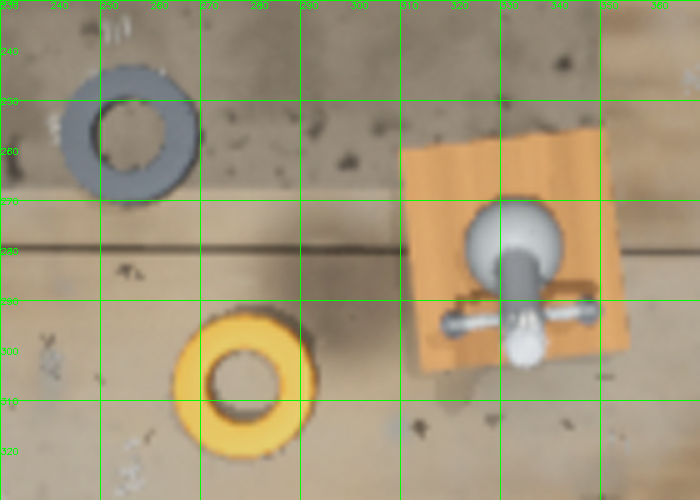

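View pics/cs.png

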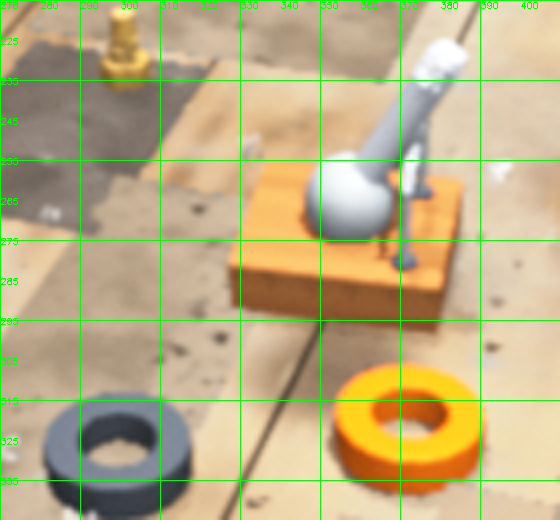

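Run:
```python
from h import *
d=pickle.load(open("f0.pkl","rb"));T,S=d["top"],d["side"]
np.set_printoptions(precision=4,suppress=True)
c,e=tri(T,(332.8,278.2),S,(357.3,264.5));print("ball",c,e)
print("tip",tri(T,(335,299),S,(381,228)))
cs=[onz(T,*p,.024) for p in[(310.2,260),(350.3,255.2),(355.6,299.5),(314.2,304)]]
cs=np.array(cs);print(cs,cs.mean(0),[np.linalg.norm(cs[i]-cs[i-1]) for i in range(4)])
e=cs[1]-cs[2]+cs[0]-cs[3];print("x yaw",np.degrees(np.arctan2(e[1],e[0])))
e=cs[0]-cs[1]+cs[3]-cs[2];print("y yaw",np.degrees(np.arctan2(e[1],e[0]))-90)
print("ring top",onz(T,255.9,257.0,.018), "outer dia px",28, np.linalg.norm(onz(T,242,257,.018)-onz(T,270,257,.018)))
print("ring side",onz(S,(270+45/4+270+191/4)/2,215+(393+490)/8,.018))
```

```text
ball [ 0.496  -0.2764  0.0331] 0.002848666914381378
tip (array([ 0.4564, -0.2803,  0.1107]), np.float64(0.0002278795317235041))
[[ 0.5344 -0.2301  0.024 ]
 [ 0.5444 -0.3114  0.024 ]
 [ 0.4553 -0.3219  0.024 ]
 [ 0.4459 -0.2389  0.024 ]] [ 0.495  -0.2756  0.024 ] [np.float64(0.08894323136638987), np.float64(0.08200372321654045), np.float64(0.08974328824777415), np.float64(0.083576149664522)]
x yaw 6.204584255888932
y yaw 6.783280145888767
ring top [ 0.5406 -0.1182  0.018 ] outer dia px 28 0.0576559572200705
ring side [ 0.5388 -0.113   0.018 ]
```

```bash
cat >> h.py <<'E'
from scipy.spatial.transform import Rotation as Ro
np.set_printoptions(precision=4,suppress=True)
def Rt(yaw,tilt): # deg; tool pointing down at yaw, then tilt about tool y
    return Ro.from_euler('xyz',[180,0,yaw],degrees=True)*Ro.from_rotvec([0,np.radians(tilt),0])
def go(pos,R,o):
    Rc=Ro.from_euler('xyz',o["tool_rot"]); 
    print("shift cm",Rc.inv().apply(np.asarray(pos)-o["position"])*100,"turn deg",np.degrees((Rc.inv()*R).as_rotvec()))
E
python3 - <<'E'
from h import *
from workcell import bot
o=bot.observe()
go([.43,-.284,.22],Rt(6.4,28),o)
R=Rt(6.4,28);print(R.as_matrix())
E
```

```text
shift cm [ 28.7719 -19.7155  -1.2726] turn deg [-4.018  27.8235 15.8833]
[[ 0.8774  0.1115  0.4665]
 [ 0.0984 -0.9938  0.0523]
 [ 0.4695  0.     -0.8829]]
```

Call:
servo_tool(rows=[[[2.9, -2.0, -0.13, 0, 0, 0], [2.9, -2.0, -0.13, 0, 0, 0], [2.9, -2.0, -0.13, 0, 0, 0], [2.9, -2.0, -0.13, 0, 0, 0], [2.9, -2.0, -0.13, 0, 0, 0]]], grip=1)

```text
clock: 0.72
position: [0.3361, -0.4277, 0.2139]
tool_rot: [-3.141, 0.0, 0.395]
force: [0.6, -0.4, 0.1]
grip_width: 0.0853
```

Call:
servo_tool(rows=[[[2.9, -2.0, -0.13, 0, 0, 0], [2.9, -2.0, -0.13, 0, 0, 0], [2.9, -2.0, -0.13, 0, 0, 0], [2.9, -2.0, -0.13, 0, 0, 0], [2.9, -2.0, -0.13, 0, 0, 0]]])

```text
clock: 1.35
position: [0.4315, -0.2797, 0.2205]
tool_rot: [-3.141, 0.0, 0.395]
force: [0.3, 0.3, 0.2]
grip_width: 0.0854
```

Call:
servo_tool(rows=[[[0, 0, 0, 0, 0, 8], [0, 0, 0, 0, 0, 8.2], [0, 0, 0, 0, 9.3, 0], [0, 0, 0, 0, 9.3, 0], [0, 0, 0, 0, 9.4, 0]]])

```text
clock: 1.98
position: [0.4317, -0.2782, 0.2203]
tool_rot: [-3.134, -0.449, 0.114]
force: [0.9, 0.8, -0.4]
grip_width: 0.0852
```

Run:
```python
from h import *
from workcell import bot
R=Rt(6.4,28);z=R.as_matrix()[:,2]
d={n:bot.grab_frame(n) for n in("top","side")}
pickle.dump(d,open("f1.pkl","wb"))
o=bot.observe();print(o)
G=np.array([.4955,-.2760,.036])-.066*z; print("grip pt",G)
tcp=G+.0187*z
print("final");go(tcp,R,o);print("pre");go(tcp-.09*z,R,o)
for n in d: cv2.imwrite(f"pics/{n}1.png",d[n]["image"][:,:,::-1])
```

```text
{'clock': 2.075, 'qpos': array([ 0.9253,  0.2231, -0.2878,  2.1462, -0.5226,  0.5168, -0.3808]), 'qd': array([-0.1098,  0.0135,  0.0402, -0.087 ,  0.2347,  0.0781, -0.3151]), 'joint_efforts': array([  4.8259, -57.4241,  -3.6945, -29.9363,  -6.5258,  -2.7608,
         7.1955]), 'position': array([ 0.4296, -0.2791,  0.2193]), 'tool_rot': array([-3.1311, -0.4474,  0.1097]), 'force': array([-0.0069,  0.3173,  0.0462]), 'moment': array([-0.0765,  0.5034, -0.0102]), 'grip_width': 0.0854344778066475}
grip pt [ 0.4647 -0.2795  0.0943]
final
shift cm [-2.1902  0.5679 14.6419] turn deg [-0.5518  2.3658 -0.1125]
pre
shift cm [-2.5618  0.4816  5.65  ] turn deg [-0.5518  2.3658 -0.1125]
```

View pics/side1.png

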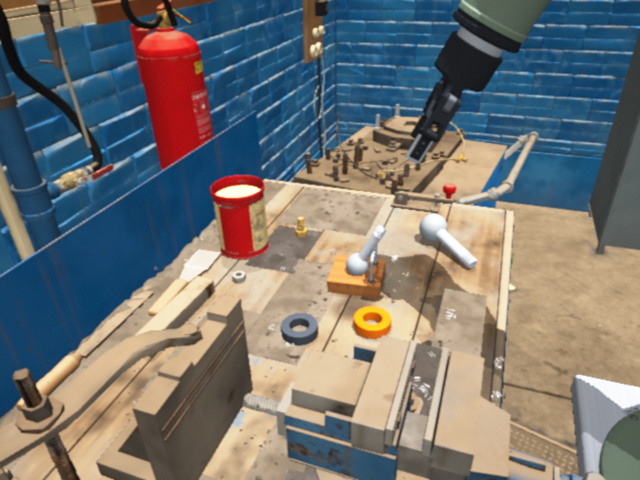

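Call:
servo_tool(rows=[[[-0.85, 0.17, 1.9, -0.3, 1.2, 0], [-0.85, 0.17, 1.9, -0.3, 1.1, 0], [-0.85, 0.17, 1.9, 0, 0, 0], [0, 0, 0, 0, 0, 0]]])

```text
clock: 2.58
position: [0.436, -0.2814, 0.1567]
tool_rot: [-3.139, -0.484, 0.113]
force: [0.1, 1.2, 0.6]
grip_width: 0.085
```

```bash
cat > chk.py <<'E'
from h import *
from workcell import bot
R=Rt(6.4,28);z=R.as_matrix()[:,2]
o=bot.observe();print(o["qpos"],o["position"],o["force"],o["clock"])
G=np.array([.4955,-.2760,.036])-.066*z
tcp=G+.0187*z
print("final");go(tcp,R,o)
E
python3 chk.py
```

```text
[ 1.0219  0.3532 -0.4046  2.2162 -0.6883  0.3154 -0.1644] [ 0.436  -0.2814  0.1567] [0.0763 1.1816 0.6489] 2.575
final
shift cm [-0.3529  0.1535  8.7304] turn deg [-0.2019  0.2428  0.0856]
```

Call:
servo_tool(rows=[[[-0.18, 0.08, 1, 0, 0.2, 0], [-0.17, 0.07, 1.5, 0, 0, 0], [0, 0, 1.5, 0, 0, 0], [0, 0, 0, 0, 0, 0]]])

```text
clock: 3.08
position: [0.4521, -0.2815, 0.1204]
tool_rot: [-3.141, -0.49, 0.115]
force: [-0.1, 0.5, -0.5]
grip_width: 0.0852
```

```bash
python3 chk.py
python3 - <<'E'
from h import *
from workcell import bot
f=bot.grab_frame("top");crop(f,230,190,200,140,4,"t2.png")
f=bot.grab_frame("side");crop(f,310,120,160,150,4,"s2.png")
E
```

```text
[ 1.0348  0.4497 -0.4609  2.2187 -0.7362  0.2055 -0.1056] [ 0.4521 -0.2815  0.1204] [-0.1111  0.503  -0.4663] 3.075
final
shift cm [-0.1033 -0.0504  4.778 ] turn deg [-0.107  -0.0485  0.1479]
```

View pics/s2.png

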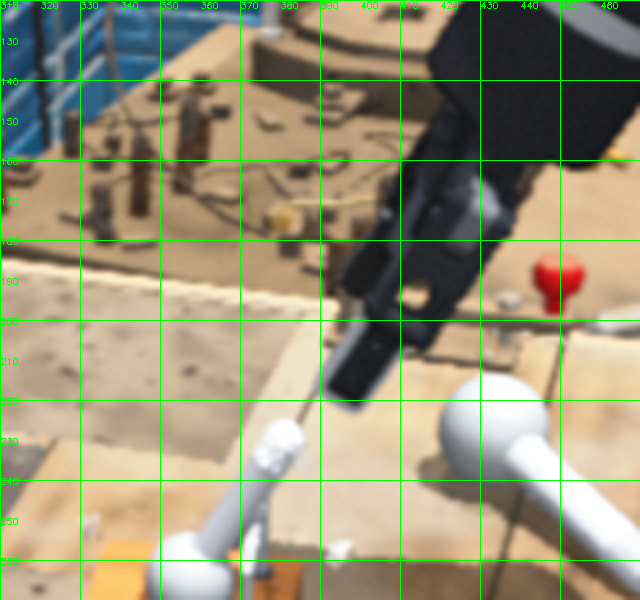

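View pics/t2.png

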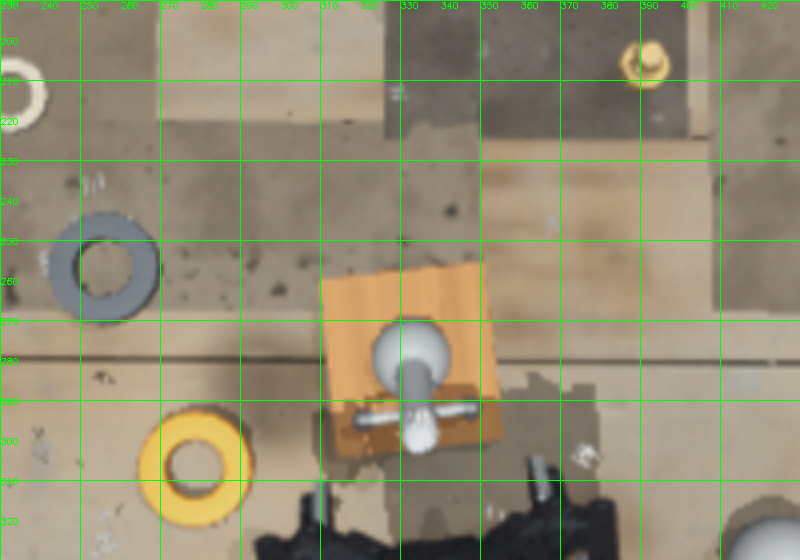

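```bash
sed -i 's/^R=.*/R=Rt(6.4,28);z=R.as_matrix()[:,2];R=Rt(6.4,14);z2=R.as_matrix()[:,2]/; s/-.066\*z$/-.067*z/; s/tcp=G.*/tcp=G+.0187*z2;pre=tcp-.05*z2;print("pre");go(pre,R,o)/' chk.py; python3 chk.py
```

```text
[ 1.0353  0.4477 -0.4602  2.2189 -0.7362  0.2063 -0.1054] [ 0.4518 -0.282   0.1212] [-0.6424 -0.3321  1.4723] 3.175
pre
shift cm [ 0.653  -0.1101 -0.1426] turn deg [ -0.0103 -14.0674   0.1524]
final
shift cm [-0.5623 -0.1109  4.7074] turn deg [ -0.0103 -14.0674   0.1524]
```

Call:
servo_tool(rows=[[[0.22, -0.04, -0.05, 0, -4.7, 0], [0.22, -0.04, -0.05, 0, -4.7, 0.15], [0.22, -0.03, 0, 0, -4.7, 0], [0, 0, 0, 0, 0, 0]]])

```text
clock: 3.68
position: [0.4587, -0.2782, 0.1227]
tool_rot: [-3.139, -0.288, 0.119]
force: [-0.2, -0.3, -0.4]
grip_width: 0.0855
```

```bash
python3 chk.py
```

```text
[ 0.5331  0.4214  0.0239  2.1076 -0.471   0.4281 -0.4856] [ 0.4587 -0.2782  0.1227] [-0.1696 -0.3096 -0.3736] 3.675
pre
shift cm [-0.1323  0.1918 -0.3323] turn deg [-0.2432 -2.5009  0.3987]
final
shift cm [-0.3506  0.2122  4.6629] turn deg [-0.2432 -2.5009  0.3987]
```

Call:
servo_tool(rows=[[[0, 0, 0, 0, 0, 0], [0, 0, 0, 0, 0, 0]]])

```text
clock: 3.92
position: [0.4552, -0.2806, 0.1214]
tool_rot: [-3.136, -0.287, 0.11]
force: [-0.3, -0.1, -0.1]
grip_width: 0.0855
```

```bash
python3 chk.py
```

```text
[ 0.5448  0.4223  0.0196  2.1106 -0.4726  0.4266 -0.4836] [ 0.4552 -0.2806  0.1214] [-0.2827 -0.0651 -0.1448] 3.925
pre
shift cm [ 0.2599 -0.0057 -0.3484] turn deg [-0.2751 -2.4635 -0.0623]
final
shift cm [0.045  0.0185 4.6469] turn deg [-0.2751 -2.4635 -0.0623]
```

Call:
servo_tool(rows=[[[0.25, 0, 0.1, -0.2, -2.4, 0], [0, 0, 1.0, 0, 0, 0], [0, 0, 1.0, 0, 0, 0], [0, 0, 1.0, 0, 0, 0], [0, 0, 0, 0, 0, 0]]])

```text
clock: 4.55
position: [0.4657, -0.2785, 0.0911]
tool_rot: [-3.139, -0.244, 0.112]
force: [0.3, 0.2, 1.1]
grip_width: 0.0855
```

```bash
python3 chk.py
```

```text
[ 0.4863  0.4917  0.049   2.0879 -0.4454  0.4022 -0.5336] [ 0.4657 -0.2785  0.0911] [0.2793 0.2018 1.1362] 4.55
pre
shift cm [-0.0524  0.0801 -3.5599] turn deg [-0.133   0.0361  0.0444]
final
shift cm [-0.0492  0.0917  1.4401] turn deg [-0.133   0.0361  0.0444]
```

Call:
servo_tool(rows=[[[-0.05, 0.05, 0.7, 0, 0, 0], [0, 0, 0.7, 0, 0, 0], [0, 0, 0, 0, 0, 0]]])

```text
clock: 4.92
position: [0.4691, -0.2785, 0.0779]
tool_rot: [-3.14, -0.244, 0.113]
force: [0.3, -0.1, 0.2]
grip_width: 0.085
```

```bash
python3 chk.py
python3 - <<'E'
from h import *
from workcell import bot
f=bot.grab_frame("top");crop(f,280,230,120,100,6,"t3.png")
f=bot.grab_frame("side");crop(f,320,170,130,120,5,"s3.png")
E
```

```text
[ 0.4953  0.5185  0.0329  2.0881 -0.4567  0.3731 -0.522 ] [ 0.4691 -0.2785  0.0779] [ 0.2971 -0.1028  0.1606] 4.925
pre
shift cm [-0.0617  0.0363 -4.9192] turn deg [-0.1047  0.0107  0.0877]
final
shift cm [-0.0607  0.0455  0.0808] turn deg [-0.1047  0.0107  0.0877]
```

View pics/s3.png

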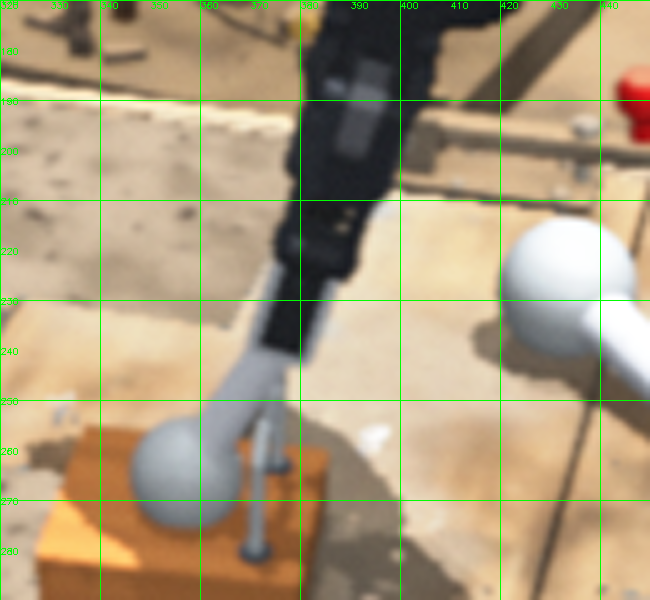

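View pics/t3.png

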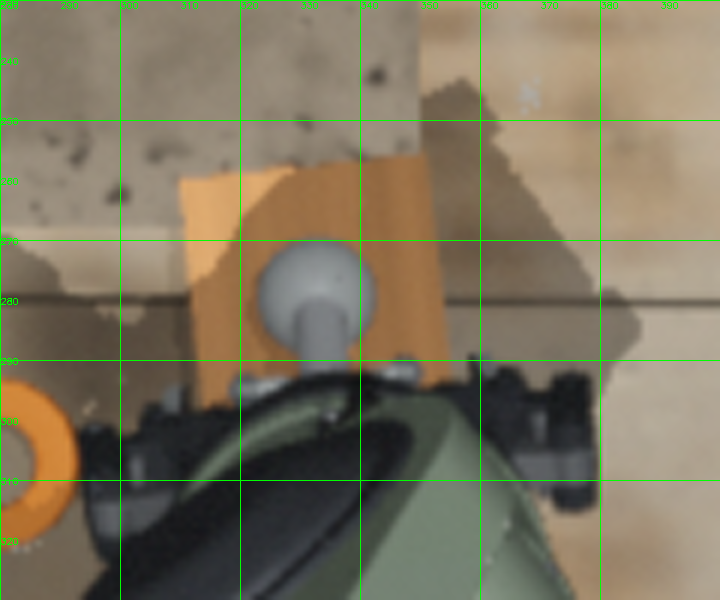

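Call:
servo_tool(rows=[[[0, 0, 0.0, 0, 0, 0], [0, 0, 0, 0, 0, 0], [0, 0, 0, 0, 0, 0], [0, 0, 0, 0, 0, 0], [0, 0, 0, 0, 0, 0]]], grip=-1, squeeze=40)

```text
clock: 5.65
position: [0.4691, -0.2787, 0.0785]
tool_rot: [-3.141, -0.245, 0.113]
force: [-2.1, 0.6, 2.3]
grip_width: 0.014
```

Call:
servo_tool(rows=[[[0, 0, 0.0, 0, 0, 0], [0, 0, 0, 0, 0, 0], [0, 0, 0, 0, 0, 0]]], squeeze=90)

```text
clock: 6.02
position: [0.469, -0.2788, 0.0786]
tool_rot: [-3.141, -0.245, 0.113]
force: [-2.6, 1.8, 4.9]
grip_width: 0.0121
```

```bash
python3 chk.py
python3 - <<'E'
from h import *
from workcell import bot
f=bot.grab_frame("side");crop(f,320,170,130,120,5,"s4.png")
E
```

```text
[ 0.4952  0.5174  0.0335  2.0881 -0.4565  0.3737 -0.5221] [ 0.469  -0.2788  0.0786] [-2.6378  1.7731  4.9127] 6.025
pre
shift cm [-0.0687  0.0124 -4.8575] turn deg [-0.0739 -0.0159  0.0799]
final
shift cm [-0.0701  0.0188  0.1425] turn deg [-0.0739 -0.0159  0.0799]
```

View pics/s4.png

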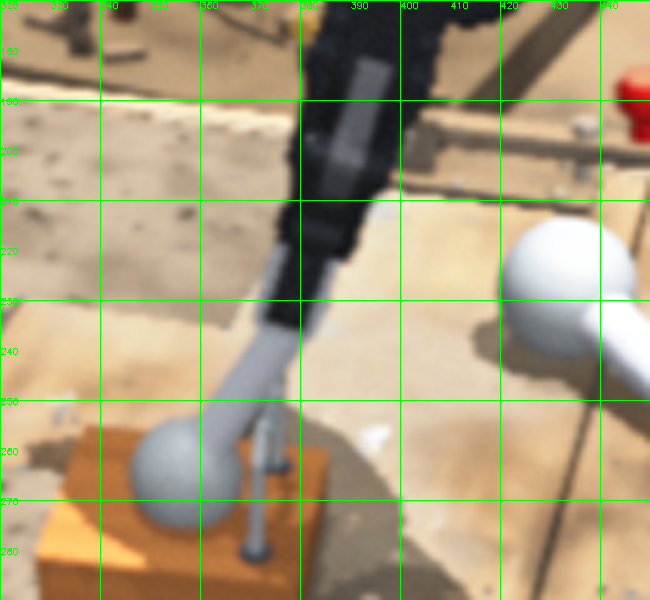

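Call:
servo_tool(rows=[[[0.12, 0, -0.485, 0, 0, 0], [0.24, 0, -0.97, 0, 0, 0], [0.24, 0, -0.97, 0, 0, 0], [0, 0, 0, 0, 0, 0]]])

```text
clock: 6.58
position: [0.4696, -0.279, 0.1045]
tool_rot: [3.141, -0.246, 0.114]
force: [1.1, 0.2, -3.8]
grip_width: 0.0115
```

```bash
python3 chk.py
python3 - <<'E'
from h import *
from workcell import bot
f=bot.grab_frame("side");crop(f,320,170,130,120,5,"s5.png")
E
```

```text
[ 0.4671  0.4714  0.0692  2.0746 -0.4332  0.4329 -0.5516] [ 0.4696 -0.279   0.1045] [ 1.1235  0.2327 -3.8185] 6.575
pre
shift cm [-0.7466 -0.0077 -2.3553] turn deg [-0.0182 -0.0884  0.1156]
final
shift cm [-0.7543 -0.0061  2.6447] turn deg [-0.0182 -0.0884  0.1156]
```

View pics/s5.png

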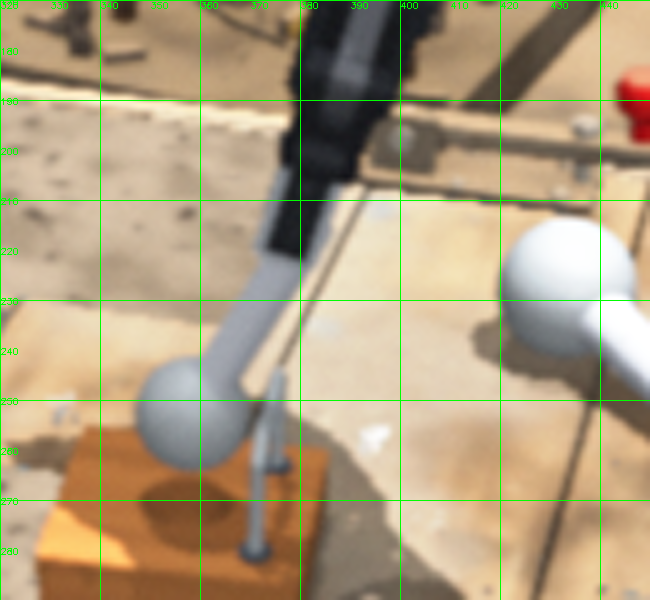

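Call:
servo_tool(rows=[[[0.44, 0, -0.95, 0, 0, 0], [0.36, 0, -1.45, 0, 0, 0], [0.36, 0, -1.45, 0, 0, 0], [0.48, 0, -1.94, 0, 0, 0], [0.36, 0, -1.45, 0, 0, 0]]])

```text
clock: 7.25
position: [0.4712, -0.2787, 0.1802]
tool_rot: [-3.141, -0.246, 0.113]
force: [0.3, 0.2, -3.4]
grip_width: 0.0115
```

Call:
servo_tool(rows=[[[0.24, 0, -0.97, 0, 0, 0], [0, 0, 0, 0, 0, 0]]])

```text
clock: 7.5
position: [0.4712, -0.2787, 0.1892]
tool_rot: [-3.141, -0.245, 0.114]
force: [-0.0, 0.5, -4.1]
grip_width: 0.0119
```

```bash
python3 chk.py
python3 - <<'E'
from h import *
from workcell import bot
d={n:bot.grab_frame(n) for n in("top","side")}
pickle.dump(d,open("f6.pkl","wb"))
crop(d["top"],280,230,120,100,6,"t6.png")
crop(d["side"],320,150,130,120,5,"s6.png")
E
```

```text
[ 0.3908  0.3385  0.1602  2.0038 -0.3436  0.6341 -0.6596] [ 0.4712 -0.2787  0.1892] [-0.0267  0.4828 -4.06  ] 7.5
pre
shift cm [-2.9622  0.0004  5.818 ] turn deg [-0.0415 -0.0656  0.1072]
final
shift cm [-2.9679  0.004  10.818 ] turn deg [-0.0415 -0.0656  0.1072]
```

View pics/s6.png

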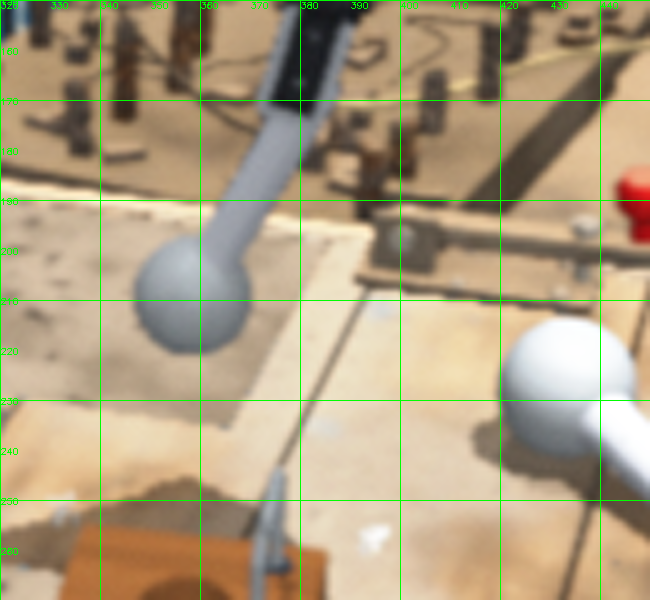

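View pics/t6.png

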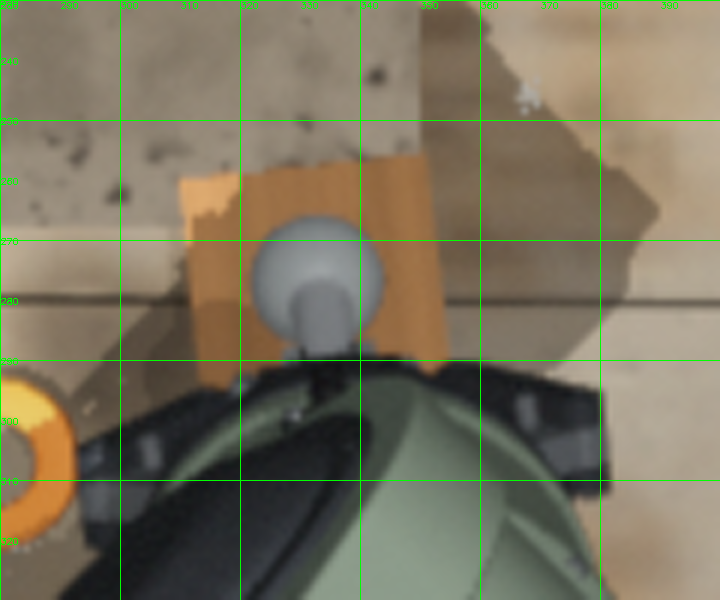

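Run:
```python
from h import *
d=pickle.load(open("f6.pkl","rb"))
o={"position":[.4712,-.2787,.1892],"tool_rot":[-3.141,-.2455,.114]}
b,e=tri(d["top"],(332.7,277.0),d["side"],(358.4,209));print(b,e)
R=Ro.from_euler('xyz',o["tool_rot"]);g=np.array(o["position"])-.0187*R.as_matrix()[:,2]
print(g,np.linalg.norm(g-b)); v=R.inv().apply((g-b)/np.linalg.norm(g-b)); print("axis in tool",v, np.degrees(np.arctan2(v[0],-v[2])))
w=(g-b);print("lean",np.degrees(np.arctan2(-w[0],w[2])), "side", np.degrees(np.arctan2(w[1],w[2])))
```

```text
[ 0.4947 -0.2761  0.1421] 0.0007207965015656722
[ 0.4667 -0.2792  0.2073] 0.07100620606219542
axis in tool [-0.1614 -0.0017 -0.9869] -9.286627878581513
lean 23.223981358601467 side -2.7423478613402534
```

Call:
servo_tool(rows=[[[0, 0, 0, 0, -6, 0], [0, 0, 0, 0, -6, 0], [0, 0, 0, 0, -6, 0], [0, 0, 0, 0, -6, 0], [0, 0, 0, 0, 0, 0]]])

```text
clock: 8.22
position: [0.472, -0.2776, 0.187]
tool_rot: [-3.14, 0.176, 0.116]
force: [-0.5, 0.3, -3.3]
grip_width: 0.0123
```

```bash
cat > chk2.py <<'E'
from h import *
from workcell import bot
o=bot.observe();print(o["qpos"],o["position"],o["force"],o["clock"],o["grip_width"])
R0=Ro.from_euler('xyz',[-3.141,-.2455,.114]);bt=R0.inv().apply(np.array([.4947,-.2761,.1421])-[.4712,-.2787,.1892])
R=Ro.from_euler('xyz',o["tool_rot"]);print("rot",o["tool_rot"],"ball est",np.array(o["position"])+R.apply(bt))
Rg=Rt(6.4,-10)
go(np.array([.540,-.117,.105])-Rg.apply(bt),Rg,o)
E
python3 chk2.py
```

```text
[ 0.1621  0.5254  0.3024  1.7133 -0.0676  1.0752 -0.9808] [ 0.472  -0.2776  0.187 ] [-0.5467  0.2642 -3.3339] 8.225 0.01233013651071338
rot [-3.1398  0.1756  0.1164] ball est [ 0.4743 -0.2773  0.1343]
shift cm [  8.7595 -15.1689   1.4499] turn deg [-0.0555  0.0636  0.2624]
```

Call:
servo_tool(rows=[[[1.1, -1.9, 0.18, 0, 0, 0], [1.46, -2.53, 0.24, 0, 0, 0], [1.46, -2.53, 0.24, 0, 0, 0], [1.46, -2.53, 0.24, 0, 0, 0], [1.46, -2.53, 0.24, 0, 0, 0]]])

```text
clock: 8.85
position: [0.5232, -0.1504, 0.1652]
tool_rot: [-3.14, 0.172, 0.113]
force: [-0.0, -1.0, -3.9]
grip_width: 0.012
```

Call:
servo_tool(rows=[[[1.1, -1.9, 0.18, 0, 0, 0], [0.7, -1.25, 0.13, 0, 0, 0], [0, 0, 0, 0, 0, 0], [0, 0, 0, 0, 0, 0]]])

```text
clock: 9.35
position: [0.5365, -0.1195, 0.1594]
tool_rot: [-3.141, 0.174, 0.112]
force: [-0.2, -0.3, -3.5]
grip_width: 0.0121
```

```bash
python3 chk2.py
python3 - <<'E'
from h import *
from workcell import bot
d={n:bot.grab_frame(n) for n in("top","side")}
pickle.dump(d,open("f7.pkl","wb"))
crop(d["top"],200,220,120,100,6,"t7.png")
crop(d["side"],240,220,130,120,5,"s7.png")
E
```

```text
[-0.0847  0.5682  0.2547  1.7103 -0.1067  1.0501 -1.2545] [ 0.5365 -0.1195  0.1594] [-0.2231 -0.289  -3.5082] 9.35 0.012076291467923973
rot [-3.1413  0.1741  0.1125] ball est [ 0.5389 -0.1193  0.1068]
shift cm [ 0.1665 -0.2203  0.1489] turn deg [-0.0097 -0.0226  0.0437]
```

View pics/s7.png

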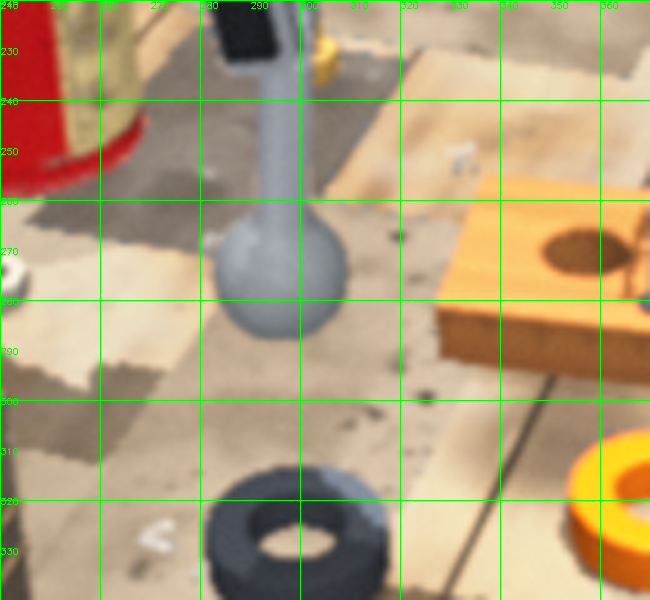

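View pics/t7.png

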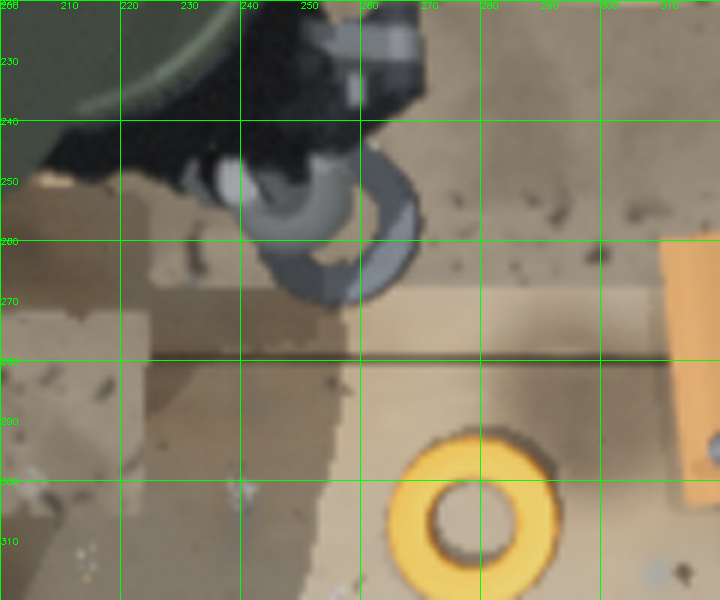

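Run:
```python
from h import *
d=pickle.load(open("f7.pkl","rb"));T,S=d["top"],d["side"]
b,e=tri(T,(248.2,251.1),S,(296.2,274.4));print("ball",b,e)
for h in(.03,.04,.05): print(h,proj(S,b+[0,0,h]), "per 5deg lean x:",proj(S,b+[h*np.sin(.0873),0,h*np.cos(.0873)]),"y",proj(S,b+[0,h*np.sin(.0873),h*np.cos(.0873)]))
# ring
print("ring",onz(T,255.9,257,.018))
im=S["image"]; g=cv2.cvtColor(im,cv2.COLOR_RGB2GRAY).astype(int)
for v in range(230,262,3): print(v,g[v,284:310])
# project model ring, ball at candidate
th=np.linspace(0,2*np.pi,200)
for c in((.5406,-.1182),(.5397,-.1156)):
    P=np.array([proj(S,[c[0]+.029*np.cos(t),c[1]+.029*np.sin(t),.018]) for t in th]);print(c,P.min(0),P.max(0))
    P=np.array([proj(T,[c[0]+.029*np.cos(t),c[1]+.029*np.sin(t),.018]) for t in th]);print(c,P.min(0),P.max(0))
```

```text
ball [ 0.5429 -0.1186  0.108 ] 0.0021765696839023173
0.03 [294.3781 256.8047] per 5deg lean x: [292.6579 256.5679] y [293.6801 257.8475]
0.04 [294.0111 250.7917] per 5deg lean x: [291.7016 250.4835] y [293.071  252.1704]
0.05 [293.6385 244.6867] per 5deg lean x: [290.7316 244.3112] y [292.4513 246.3948]
ring [ 0.5406 -0.1182  0.018 ]
230 [ 76  39  26  27  29  25  28  27  26  25  35  72 115 138 134 127 134 145
 148 173 203 212 195 162 154 163]
233 [138 135 129 130 128 129 132 134 135 135 136 140 143 146 153 164 159 147
 145 148 145 134 126 137 147 142]
236 [126 126 124 121 123 122 124 128 140 146 154 156 154 153 151 152 146 134
 127 124 122 115 112 110 112 115]
239 [124 125 128 130 130 127 127 130 139 149 155 159 155 153 154 152 144 131
 119 107 107 105 109 111 114 118]
242 [127 130 136 135 136 135 135 135 143 149 157 158 155 153 152 150 145 139
 131 121 117 118 116 117 118 121]
245 [139 140 142 142 136 129 122 127 140 151 156 159 157 153 152 149 145 136
 132 126 122 118 119 121 123 123]
248 [138 139 138 138 140 139 138 138 143 152 156 160 157 153 151 148 142 133
 127 123 121 123 122 125 124 123]
251 [139 139 140 137 135 132 132 135 144 154 159 159 155 153 152 148 141 133
 125 121 121 124 127 124 122 138]
254 [142 141 139 138 135 136 142 146 147 155 159 161 156 153 151 147 141 140
 136 122 121 121 120 137 167 190]
257 [118 127 130 136 136 138 145 150 150 155 159 160 157 154 149 146 140 139
 133 115 122 160 191 197 199 200]
260 [124 130 134 138 134 138 144 149 148 155 160 160 156 152 148 145 141 148
 165 168 172 182 182 181 176 181]
(0.5406, -0.1182) [280.6812 310.8336] [318.6259 335.9144]
(0.5406, -0.1182) [241.8215 242.9319] [269.9922 271.1222]
(0.5397, -0.1156) [280.5445 311.9513] [318.6074 337.1884]
(0.5397, -0.1156) [240.5489 243.3623] [268.7194 271.557 ]
```

Run:
```python
from h import *
d=pickle.load(open("f7.pkl","rb"));T,S=d["top"],d["side"]
r,e=tri(T,(255.9,257),S,(299.6,325.3));print("ring tri",r,e)
crop(S,276,224,50,70,10,"s7b.png")
```

```text
ring tri [ 0.5408 -0.1176  0.0138] 0.00023957512468707852
```

View pics/s7b.png

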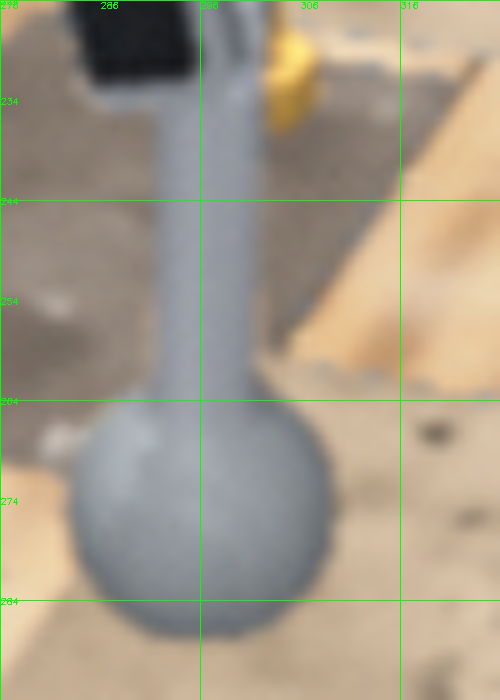

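```bash
cat > chk3.py <<'E'
from h import *
from workcell import bot
o=bot.observe();print(o["qpos"],o["position"],o["force"],o["clock"],o["grip_width"])
R0=Ro.from_euler('xyz',[-3.1413,.1741,.1125]);bt=R0.inv().apply(np.array([.5437,-.1186,.111])-[.5365,-.1195,.1594])
R=Ro.from_euler('xyz',o["tool_rot"]);print("rot",o["tool_rot"],"ball est",np.array(o["position"])+R.apply(bt))
Rg=Rt(6.4,-14.2)
for z in(.055,.031): go(np.array([.5407,-.118,z])-Rg.apply(bt),Rg,o)
E
python3 chk3.py
```

```text
[-0.0846  0.5681  0.2545  1.7102 -0.1068  1.0502 -1.2547] [ 0.5365 -0.1194  0.1594] [ 0.597  -0.6335 -3.4515] 9.45 0.011700702356058976
rot [-3.1411  0.1741  0.1122] ball est [ 0.5437 -0.1185  0.111 ]
shift cm [ 1.0256 -0.0842  5.4669] turn deg [-0.0217 -4.2272  0.0305]
shift cm [ 1.4412 -0.083   7.8306] turn deg [-0.0217 -4.2272  0.0305]
```

Call:
servo_tool(rows=[[[0.2, -0.04, 1.1, 0, -2.1, 0], [0.25, -0.04, 1.4, 0, -2.1, 0], [0.35, 0, 1.5, 0, 0, 0], [0.3, 0, 1.4, 0, 0, 0], [0, 0, 0, 0, 0, 0]]])

```text
clock: 10.07
position: [0.5347, -0.1178, 0.1031]
tool_rot: [-3.14, 0.249, 0.113]
force: [0.1, 0.1, -3.2]
grip_width: 0.0116
```

```bash
python3 chk3.py
python3 - <<'E'
from h import *
from workcell import bot
d={n:bot.grab_frame(n) for n in("top","side")}
pickle.dump(d,open("f8.pkl","wb"))
crop(d["top"],220,220,80,70,8,"t8.png")
crop(d["side"],266,250,66,94,6,"s8.png")
E
```

```text
[-0.0823  0.6808  0.2444  1.6896 -0.1107  1.033  -1.2612] [ 0.5347 -0.1178  0.1031] [ 0.0597  0.1157 -3.1676] 10.075 0.011568376798746968
rot [-3.1404  0.2493  0.1135] ball est [ 0.5382 -0.1173  0.0543]
shift cm [ 0.2047  0.0945 -0.1269] turn deg [-0.0428  0.0823  0.0982]
shift cm [0.7967 0.0973 2.1989] turn deg [-0.0428  0.0823  0.0982]
```

View pics/s8.png

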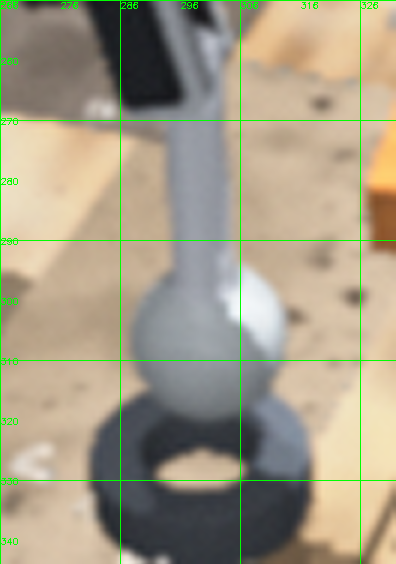

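View pics/t8.png

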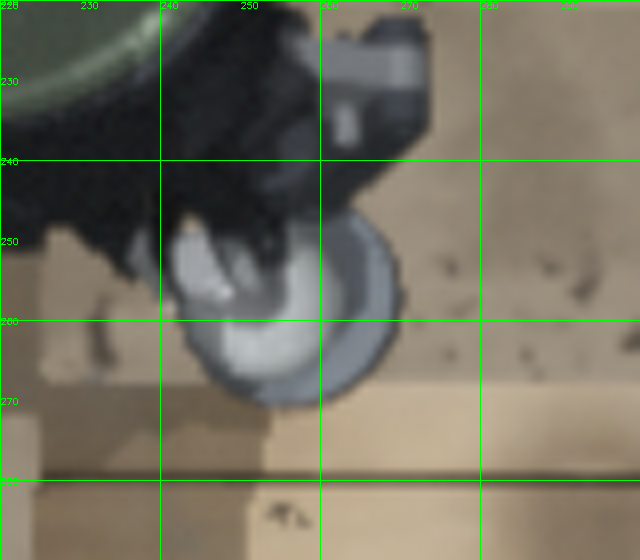

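Run:
```python
from h import *
d=pickle.load(open("f8.pkl","rb"));T,S=d["top"],d["side"]
b,e=tri(T,(253.05,257.2),S,(300.75,307.1));print("ball",b,e)
print("T-only at z=.0545",onz(T,253.05,257.2,.0545),"ring",onz(T,255.9,257,.018))
p0=proj(S,b)
for h in(.05,.06): print(h,proj(S,b+[0,0,h])-p0, "x5",proj(S,b+[h*np.sin(.0873),0,h*np.cos(.0873)])-p0)
```

```text
ball [ 0.5373 -0.1178  0.05  ] 0.0002733011921485268
T-only at z=.0545 [ 0.537  -0.1185  0.0545] ring [ 0.5406 -0.1182  0.018 ]
0.05 [ -1.5452 -27.2531] x5 [ -4.3486 -27.6829]
0.06 [ -1.868  -32.9459] x5 [ -5.2549 -33.4517]
```

Call:
servo_tool(rows=[[[0.32, 0, -0.08, 0, 0, 0], [0.18, 0, 0.73, 0, 0, 0], [0.17, 0, 0.68, 0, 0, 0], [0, 0, 0, 0, 0, 0]]])

```text
clock: 10.68
position: [0.5382, -0.1172, 0.0889]
tool_rot: [-3.14, 0.249, 0.114]
force: [-0.0, 0.1, -3.9]
grip_width: 0.0119
```

Call:
servo_tool(rows=[[[0.07, 0, 0.29, 0, 0, 0], [0.07, 0, 0.29, 0, 0, 0], [0, 0, 0, 0, 0, 0]]])

```text
clock: 11.05
position: [0.5385, -0.1173, 0.0835]
tool_rot: [-3.141, 0.248, 0.114]
force: [-0.7, 0.2, -4.3]
grip_width: 0.0119
```

```bash
python3 chk3.py
python3 - <<'E'
from h import *
from workcell import bot
d={n:bot.grab_frame(n) for n in("top","side")}
pickle.dump(d,open("f9.pkl","wb"))
crop(d["top"],220,220,80,70,8,"t9.png")
crop(d["side"],266,250,66,94,6,"s9.png")
E
```

```text
[-0.0787  0.7115  0.2381  1.6902 -0.1168  1.0004 -1.26  ] [ 0.5385 -0.1173  0.0835] [-0.707   0.1603 -4.2981] 11.05 0.011925791812044657
rot [-3.1406  0.2478  0.1137] ball est [ 0.5422 -0.1168  0.0347]
shift cm [-0.6536  0.0977 -1.9324] turn deg [-0.0258 -0.0025  0.1131]
shift cm [-0.065   0.0999  0.3943] turn deg [-0.0258 -0.0025  0.1131]
```

View pics/s9.png

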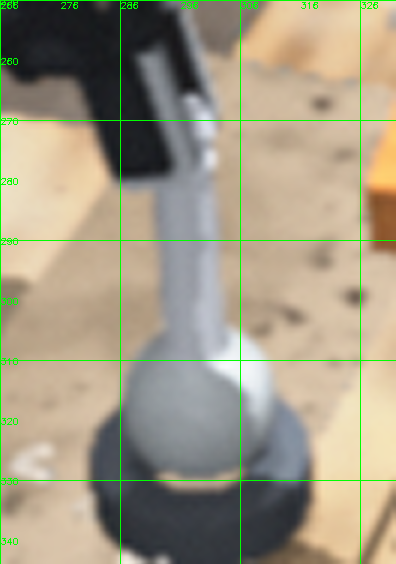

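View pics/t9.png

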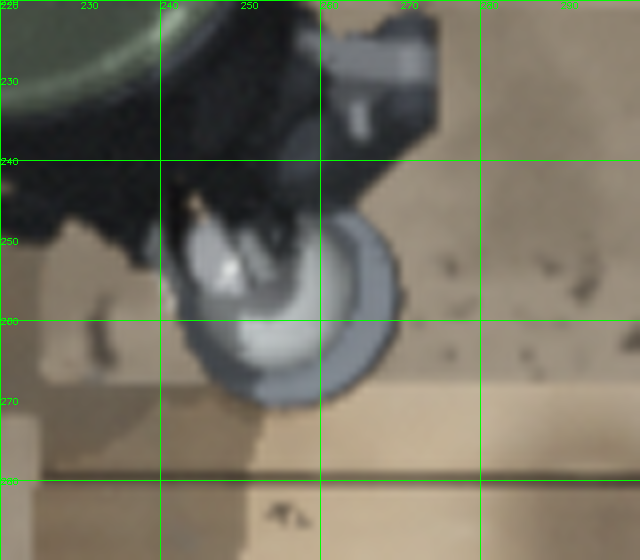

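Call:
servo_tool(rows=[[[0.05, 0, 0.2, 0, 0, 0], [0.05, 0, 0.19, 0, 0, 0], [0, 0, 0, 0, 0, 0]]])

```text
clock: 11.52
position: [0.5394, -0.1173, 0.0808]
tool_rot: [-3.141, 0.246, 0.114]
force: [-0.0, 1.8, 16.5]
grip_width: 0.0121
```

Call:
servo_tool(rows=[[[-0.02, 0, -0.08, 0, 0, 0], [0, 0, 0, 0, 0, 0], [0, 0, 0, 0, 0, 0]]])

```text
clock: 11.9
position: [0.5391, -0.1174, 0.081]
tool_rot: [-3.141, 0.247, 0.114]
force: [-0.1, 1.1, 8.7]
grip_width: 0.012
```

```bash
python3 chk3.py
python3 - <<'E'
from h import *
from workcell import bot
d={n:bot.grab_frame(n) for n in("top","side")}
pickle.dump(d,open("f10.pkl","wb"))
crop(d["top"],220,220,80,70,8,"t10.png")
crop(d["side"],266,250,66,94,8,"s10.png")
E
```

```text
[-0.078   0.7149  0.2373  1.6909 -0.1176  0.9951 -1.2597] [ 0.5391 -0.1174  0.081 ] [-0.1206  1.1429  8.7401] 11.9 0.012045046141688538
rot [-3.1408  0.2466  0.1137] ball est [ 0.5428 -0.1168  0.0322]
shift cm [-0.7623  0.0876 -2.1623] turn deg [-0.0189 -0.0692  0.1096]
shift cm [-0.1764  0.0895  0.1651] turn deg [-0.0189 -0.0692  0.1096]
```

View pics/s10.png

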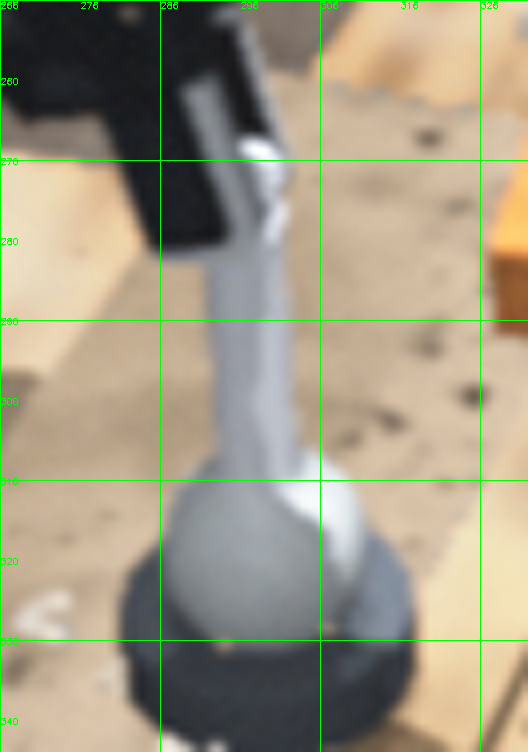

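View pics/t10.png

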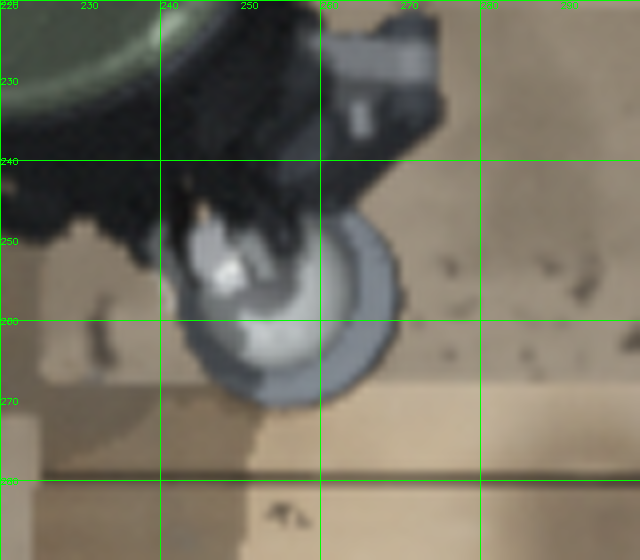

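Run:
```python
from h import *
d=pickle.load(open("f10.pkl","rb"));T,S=d["top"],d["side"]
crop(S,276,300,50,48,14,"s10b.png")
# predicted seated
im=cv2.resize(S["image"][300:348,276:326,::-1],None,fx=14,fy=14,interpolation=cv2.INTER_CUBIC)
# ring bias: choose z offset by tri ring (.5408,-.1176,.0138 top)
c=np.array([.5408,-.1176,-.0042]);th=np.linspace(0,2*np.pi,120)
def dr(P,col):
    q=np.array([proj(S,p) for p in P]);q=((q-[276,300]+.5)*14).astype(int);cv2.polylines(im,[q.reshape(-1,1,2)],True,col,1)
for r,col in((.029,(0,0,255)),(.015,(0,255,255))): dr([c+[r*np.cos(t),r*np.sin(t),.018] for t in th],col)
b=c+[0,0,.031];cam=-S["R"].T@S["t"];n=(cam-b)/np.linalg.norm(cam-b)
u=np.cross(n,[0,0,1]);u/=np.linalg.norm(u);v=np.cross(n,u)
dr([b+.02*(u*np.cos(t)+v*np.sin(t)) for t in th],(0,255,0))
cv2.imwrite("pics/s10c.png",im)
```

```text
(no output)
```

View pics/s10c.png

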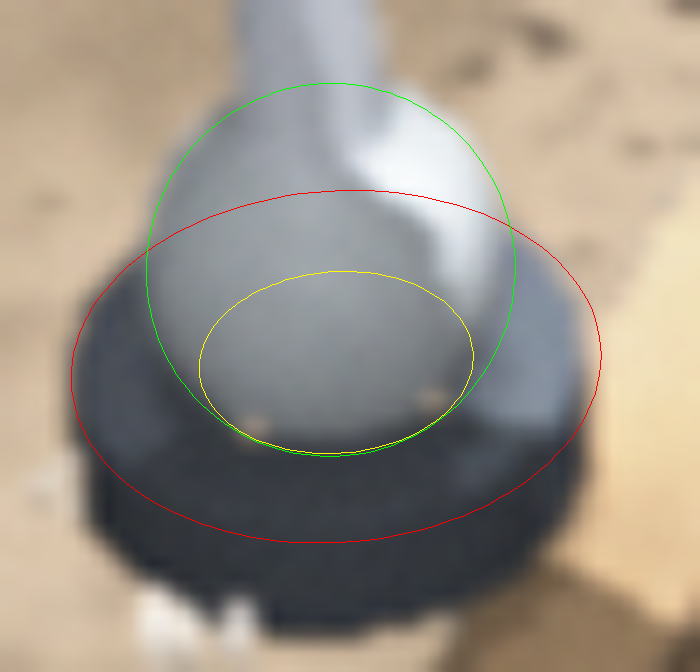

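Run:
```python
from h import *
R0=Ro.from_euler('xyz',[-3.141,-.245,.113]);R1=Ro.from_euler('xyz',[-3.1408,.2466,.1137])
for bx in(.4935,.495,.4965):
    bt=R0.inv().apply(np.array([bx,-.276,.036])-[.469,-.2788,.0786]); print(bx,np.array([.5391,-.1174,.081])+R1.apply(bt))
    # stud axis consistency
```

```text
0.4935 [ 0.5407 -0.1172  0.0318]
0.495 [ 0.542  -0.1172  0.0311]
0.4965 [ 0.5434 -0.1172  0.0304]
```

Run:
```python
from h import *
d=pickle.load(open("f10.pkl","rb"));T,S=d["top"],d["side"]
# shank bluish vs tan: use B-R
im=cv2.GaussianBlur(S["image"],(1,3),0).astype(float);g=im[:,:,2]-im[:,:,0]
vs=[];m=[]
for v in range(283,306,2):
    r=g[v,282:314];k=np.arange(282,314)
    dd=np.gradient(r); i=dd[5:16].argmax()+5; j=dd[16:28].argmin()+16
    sub=lambda i,s:(k[i-1:i+2]*np.clip(s*dd[i-1:i+2],0,None)).sum()/np.clip(s*dd[i-1:i+2],0,None).sum()
    l,rr=sub(i,1),sub(j,-1);print(v,round(l,2),round(rr,2),round((l+rr)/2,2));vs.append(v);m.append((l+rr)/2)
print(np.polyfit(vs,m,1))
b=np.array([.541,-.1176,.031]);p=[proj(S,b+[0,0,h]) for h in(.025,.058)];print((p[1]-p[0])[0]/(p[1]-p[0])[1],p)
a=np.radians(1);p=[proj(S,b+np.array([np.sin(a),0,np.cos(a)])*h) for h in(.025,.058)];print((p[1]-p[0])[0]/(p[1]-p[0])[1])
```

```text
283 291.06 301.11 296.09
285 291.12 301.14 296.13
287 291.15 301.88 296.51
289 291.18 301.97 296.58
291 291.77 302.02 296.9
293 291.89 302.01 296.95
295 292.07 302.04 297.05
297 292.1 302.05 297.08
299 292.08 302.12 297.1
301 292.08 302.2 297.14
303 292.15 302.92 297.54
305 292.16 303.05 297.6
[  0.0646 277.8864]
0.059859996520228366 [array([298.1044, 303.555 ]), array([297.0326, 285.6509])]
0.08044104384129597
```

Call:
servo_tool(rows=[[[-0.01, 0, -0.04, 0, 0, 0], [0, 0, 0, 0, 0, 0]]], squeeze=40)

```text
clock: 12.25
position: [0.5389, -0.1174, 0.0811]
tool_rot: [-3.141, 0.247, 0.114]
force: [0.6, 0.0, 5.0]
grip_width: 0.0119
```

Call:
servo_tool(rows=[[[0, 0, 0, 0, 0, 0], [0, 0, 0, 0, 0, 0]]], squeeze=20)

```text
clock: 12.5
position: [0.5388, -0.1174, 0.081]
tool_rot: [-3.141, 0.247, 0.114]
force: [-0.0, 0.8, 5.7]
grip_width: 0.0115
```

Call:
servo_tool(rows=[[[0, 0, 0, 0, 0, 0], [0, 0, 0, 0, 0, 0], [0, 0, 0, 0, 0, 0], [0, 0, 0, 0, 0, 0]]], grip=0.3)

```text
clock: 13.0
position: [0.5386, -0.1173, 0.0808]
tool_rot: [-3.141, 0.248, 0.114]
force: [0.1, 1.1, -0.1]
grip_width: 0.0555
```

Run:
```python
from h import *
from workcell import bot
o=bot.observe();print(o["position"],o["force"],o["grip_width"])
d={n:bot.grab_frame(n) for n in("top","side")}
crop(d["top"],200,200,120,90,6,"t11.png")
crop(d["side"],256,220,86,124,6,"s11.png")
```

```text
[ 0.5386 -0.1173  0.0808] [ 0.1022  1.0733 -0.1005] 0.05549220638676875
```

View pics/s11.png

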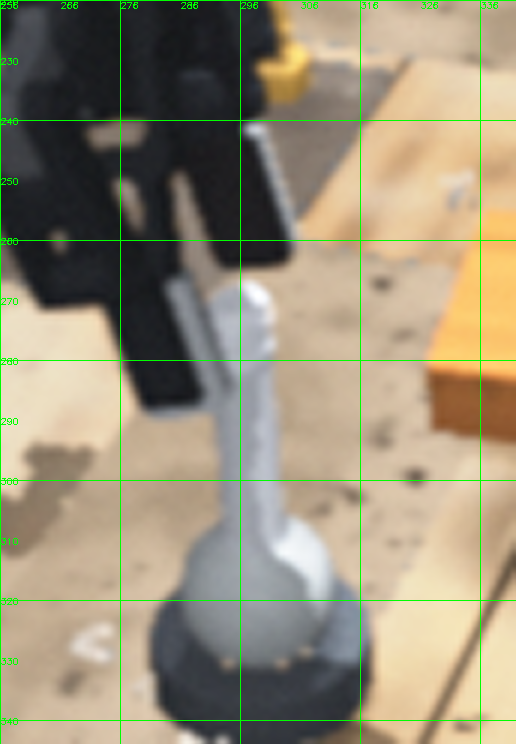

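View pics/t11.png

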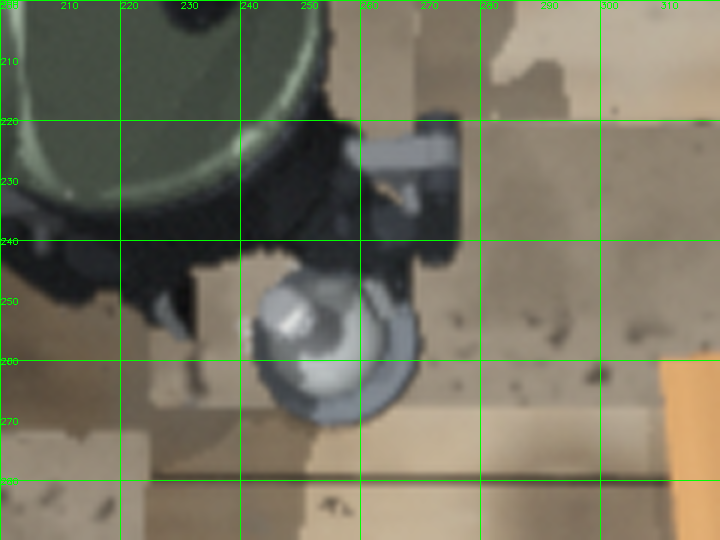

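Call:
servo_tool(rows=[[[0, 0, -1.0, 0, 0, 0], [0, 0, -2, 0, 0, 0], [0, 0, -3, 0, 0, 0], [0, 0, -4, 0, 0, 0], [0, 0, 0, 0, 0, 0]]])

```text
clock: 13.72
position: [0.565, -0.1148, 0.1809]
tool_rot: [3.141, 0.243, 0.114]
force: [0.8, -0.2, -0.5]
grip_width: 0.0557
```

Call:
servo_tool(rows=[[[-3, 0, -3, 0, 0, 0], [-4, 0, -1, 0, 0, 0], [-4, 0, -1, 0, 0, 0], [-3, 0, 0, 0, 0, 0], [0, 0, 0, 0, 0, 0]]])

```text
clock: 14.35
position: [0.439, -0.1291, 0.2615]
tool_rot: [-3.141, 0.246, 0.113]
force: [1.5, -0.0, -0.2]
grip_width: 0.0558
```

Run:
```python
from h import *
from workcell import bot
o=bot.observe();print(o["position"],o["force"],o["grip_width"],o["clock"])
d={n:bot.grab_frame(n) for n in("top","side")}
pickle.dump(d,open("f12.pkl","wb"))
crop(d["top"],200,180,160,130,5,"t12.png")
crop(d["side"],226,220,126,130,5,"s12.png")
```

```text
[ 0.439  -0.1291  0.2615] [ 1.4969 -0.0049 -0.2071] 0.05578311904706743 14.35
```

View pics/s12.png

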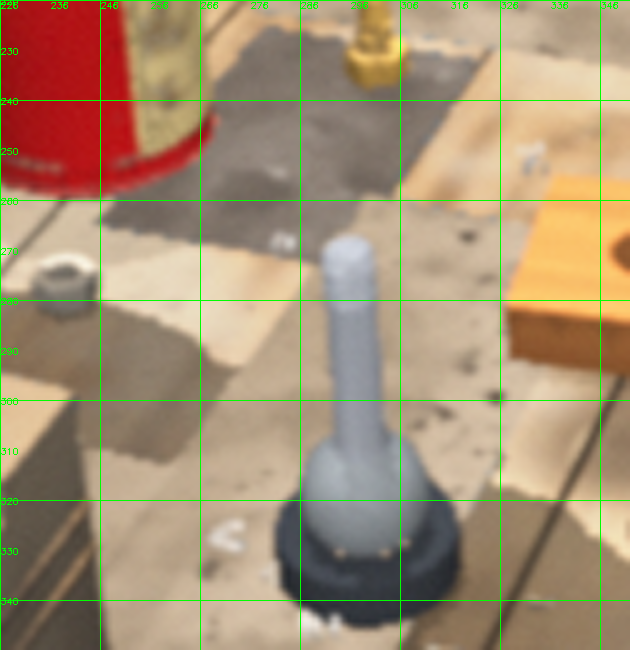

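View pics/t12.png

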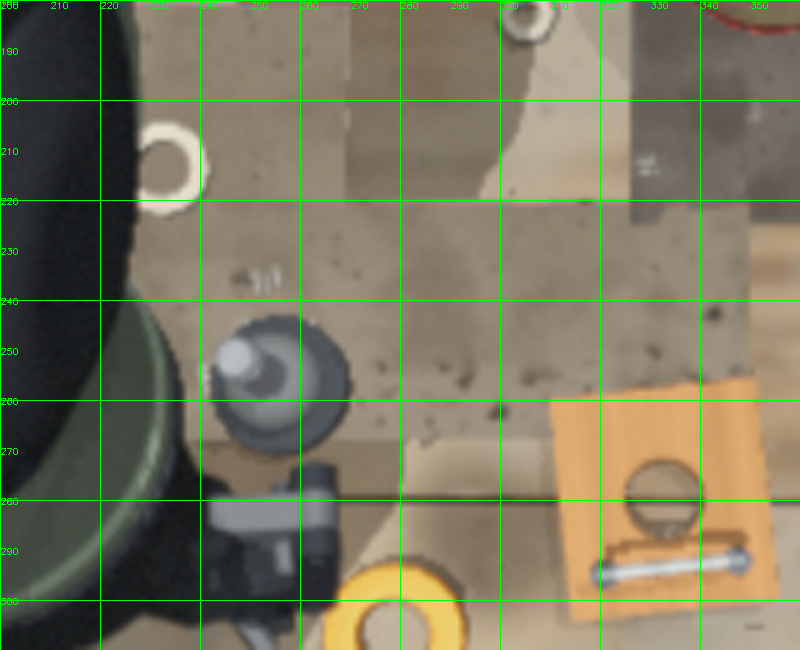

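Run:
```python
from h import *
d=pickle.load(open("f12.pkl","rb"));T,S=d["top"],d["side"]
r=np.array([.5406,-.1180,0])
for n,f in(("T",T),("S",S)): print(n,"ring top",proj(f,r+[0,0,.018]),"ball",proj(f,r+[0,0,.031]),"tip vert",proj(f,r+[0,0,.119]),"tip lean +x 3deg",proj(f,r+[.0046,0,.119]),"+y3",proj(f,r+[0,.0046,.119]))
```

```text
T ring top [255.7999 256.9754] ball [254.765  256.4291] tip vert [246.9607 252.3094] tip lean +x 3deg [247.0239 249.8233] +y3 [244.4738 252.3004]
S ring top [299.6173 323.047 ] ball [299.2261 316.4586] tip vert [296.3786 268.507 ] tip lean +x 3deg [293.3823 267.9552] +y3 [295.1668 270.2646]
```

```bash
python3 -c "
from workcell import bot
print(bot.job_done())"
```

```text
the job is handed in; nothing more can be done
None
```

The smaller stud now stands upright, ball down, in the wide dark steel ring. I handed the job in at about 14.5 s with the arm well clear.

I gripped the stud by its shank, lifted it straight up out of the rest block and turned it upright. I then pressed the ball into the ring, let go and backed away. I gripped with the tool tilted 14° instead of 28° along the shank, because one wrist joint was nearing its range limit.

**Last checks:**
- **Seating:** the ball centre worked out at 31.1 mm from the rest-block reference, against 31 mm expected. A rougher estimate from the camera measurements gave 32.2 mm.
- **Lean:** just before letting go it was about 0.2° in the side picture. After release, the tip sat within about 1° of vertical in the top picture; the side picture agrees, allowing for a 1–2 pixel calibration offset.
- **Other parts:** the pale ring and nut look where they were; I checked them by eye only.

**What was off:**
- **Press force:** it briefly reached about 20 N, above the 5 to 10 N advised. I eased it to about 9 N before letting go.
- **Side picture:** small tan specks show at the ball's lower edge against the ring. I could not explain them, but the seating height suggests the ball is fully in.
- **Sag estimate:** an early picture measurement suggested the stud had sagged about 4° in the grip. Later pictures showed it had not.

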